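# Zero the sample mill's gap dial, open it five clicks, start the mill

### The arm

A 7-joint arm with a two-finger parallel gripper is mounted at the origin on a cart in front of the work surface, level with it; the furniture and walls round the work are solid. World frame = base frame: x ahead of the robot, y to its left, z up, the work surface at z = 0. Lengths are in mm, angles in degrees, forces in N, time in s.
With the tool pointing down it reaches from about 400 to 925 mm from the base axis. Payload 5.6 kg.
Tool frame: the origin (TCP) lies midway between the tips of the shut fingers; the grasp point (between the pads) lies 19 mm behind it (bot.grip_point_offset is the distance from the TCP to the grasp point, in mm); z points along the fingers, y is the line along which they close (so a half turn about z gives the same grasp; the last joint's range is limited). The gripper opens to 85 mm and grips with 20 to 120 N. Pads are 22 mm wide; open, the fingers measure 114 mm over their backs; the gripper's body (76 mm by 85 mm) begins 54 mm behind the grasp point. The pads swing forward as they close: fully open they stand 13 mm farther back than shut.
Start: joints at [68.526, 26.786, -0.665, 91.828, 0.344, 61.387, -3.226], TCP at [211.694, -614.568, 231.29] pointing down, gripper open.
Joint ranges: [-144.91, 144.91], [-17.63, 115.5], [-89.93, 88.59], [15.96, 139.68], [-74.01, 254.01], [8.47, 105.57], [-167.45, 167.45]. Speed limits (degrees/s): [147.25, 147.25, 180, 180, 180, 180, 180].

### API

Orientations are given as a 3x3 rotation matrix whose columns are the frame's x, y, z axes.
In Python, from workcell import bot gives the robot as it stands.
- The arm moves only by the tool drive_tool, never from a script. Its argument "steps" is a list that holds one entry, the list of rows, each a list of 5 numbers: the opening, from 0 (shut) to 1 (fully open), then the shift along the tool's x, y, z in mm, then the turn about the tool's z in rad. In form: [[[hand, tx, ty, tz, twist], ...]]. A call has 1 to 8 rows; each row is the pose to reach, as a shift and turn from the pose commanded when the call began, along the tool's axes at that moment; what a row does not reach only later rows make up. A row lasts 1/12 s, in which the tool goes at most 41.7 mm and 7.16 degrees, less where a joint would pass 70% of its speed; a pose out of reach is approached as far as the arm can. A call with a gripper value outside its range is refused whole. The fingers move at their own pace and stop on an object; "newtons" is the grip in N (left out, the last holds). Time passes only in rows, so rows that repeat a pose let the fingers close. It gives the time, the measured TCP pose, the force, the opening and the grip force at its end, in the units of the state.
- bot.read_state(): the state, without advancing time (a new reading comes with each control period).
- bot.grab_frame(name): name is "scene" or "top" or "wrist"; returns a dict with "img" (400x640x3 uint8, blue, green, red), "mtx" (3x3 intrinsics, pixels), "view" (4x4, takes a point from world to camera coordinates). Camera axes: x right, y down, z forward; pixel columns grow to the right and rows downward; lengths in mm; the calibration is good to about 2 mm. A picture is of the moment at which its call begins. There is no depth.
- bot.finish_job(): hands the job in; it is judged then, once.
The state is a dict: "time_s": time; "joint_positions": joint angles; "qd": joint speeds; "effort": joint torques, N m; "ee_pos": TCP position; "tcp_rot": TCP orientation; "force": force on the tool from outside, world axes, zero at the start; "wrist_torque": the same for the moment, N m; "opening": opening from 0.0 (shut) to 1.0 (fully open); "grasp_force": force on a finger pad.
Only numpy, scipy, OpenCV 4.12 (cv2) and the standard library are available. Lean on these libraries where they do the work, as an engineer would, in place of code of your own. Each camera call takes 0.05 s, during which the arm holds its last target. There are 200 camera calls.

### The job

Set the grinding gap of the bench sample mill: turn its black dial clockwise until it comes firmly up against its stop, without forcing the stop, then turn it back anticlockwise by exactly five clicks and let go of it. Then press the mill's green start button fully in and let it come back up, with the dial still on five clicks. Leave the bottles where they stand.

Things in the scene. Friction and masses are not known exactly. Their poses are not given: they have to be found in the camera images.
- mill: Bench sample mill, fixed: white base 100 mm deep (x), 190 mm wide (y), top at 50 mm. Origin: centre of its underside, on the worktop; x points from its front (drawer, vents) to its back, y to its left, z up. A steel head (89 mm across, top at 75 mm) carries the dial, upright axis at x = 0, y = -45 mm; the green start button is at x = 0, y = +52 mm.
- dial: Black round click dial, turning about its own upright z axis. Origin: on the axis at the underside of its skirt, 75 mm above the worktop. Skirt 66 mm across, 0 to 5 mm above the origin; fluted grip 48 mm across, 6 to 36 mm above it. A red pointer lies along its own +x; white ticks on the skirt mark every 15 degrees. Clockwise seen from above leads to the stop.
- dial_grip (a point): On the dial's axis at mid-grip, 26 mm above the dial's origin. Grip here from above, at any yaw. 24 clicks a turn, 15 degrees apart, the first 15 degrees from the stop; let go, it drops into the nearest. Leaving a click takes about 0.15 N m, then it snaps on. It starts 4 to 8 clicks from the stop (travel 12). Where the stop lies differs each time and is not shown: feel for it.
- spindle_tip (a point): Centre of the top of the 8 mm steel spindle in the middle of the dial. It rises 0.4 mm a click as the dial is turned anticlockwise: 115 mm above the mill's origin with the dial at its stop, 117 mm at five clicks (too fine to be read from measured positions).
- stop (a joint): Give of the dial's sprung stop, in rad. 0 while the dial is not leaning on the stop. The stop is preloaded: it begins to give at 0.4 N m clockwise and then yields 1 rad per 2 N m (0.03 rad at 0.46 N m: firmly home; 0.25 rad at 0.9 N m: forced). The dial turns along with it and comes back with it.
- start_button (a joint): Travel of the green start button, in m: 0 at rest, 0.006 fully in, pressed straight down against a spring that needs 1.5 N to begin and 5 N to go fully in; it comes back up when left.
- start_button_top (a point): Centre of the top of the green start button (28 mm across, 72 mm above the worktop at rest, in a 44 mm round dark collar whose top is 62 mm above the worktop).
- bottle_te: amber bottle with a white cap, 50 mm across, 105 mm tall. Bystander; origin at the centre of its underside.
- bottle_pbs: white bottle with a blue cap, 56 mm across, 120 mm tall. Bystander; origin at the centre of its underside.
- bottle_ethanol: white bottle with a red cap, 62 mm across, 145 mm tall. Bystander; origin at the centre of its underside.
- bottle_lysis: white bottle with a white cap, 50 mm across, 100 mm tall. Bystander; origin at the centre of its underside.

How it is judged (in metres and radians):
On the way, in this order (a step that is already met when the one before it is completed fails the run):
1. the dial leans firmly on its stop (the stop gives more than 0.03 rad) (value of joint stop above 0.03 rad), for 0.1 s.
2. the dial rests five clicks back from the stop, let go (z of spindle_tip in the frame of mill between 0.11685 and 0.11715 m and contact force between the fingers and dial below 0.3 N and value of joint stop below 0.01 rad), for 0.2 s.
3. the green start button is pressed fully in (5 mm or more) (value of joint start_button above 0.005 m), for 0.05 s.
At the end, for the whole second after the job is handed in: The dial rests five clicks back from its stop (spindle tip 117 mm above the mill's origin, within 0.15 mm; one click is 0.4 mm), let go of and still; the button has been pressed and is back up (all of step 2 and value of joint start_button below 0.001 m and angular speed of dial below 0.1 rad/s); the robot touches nothing.
It fails at once if the stop is forced (gives more than 0.25 rad, 0.9 N m) (value of joint stop above 0.25 rad).
It fails at once if the start button is pressed in (over 4 mm) while the dial is not on five clicks (value of joint start_button above 0.004 m and not (z of spindle_tip in the frame of mill between 0.11685 and 0.11715 m)).
It fails at once if a bottle is moved by more than 20 mm (distance of any of bottle_te, bottle_pbs, bottle_ethanol, bottle_lysis from where it was at the start of the episode above 0.02 m).
It also fails if it takes over 72 s, if anything falls off the work surface, if the arm or the gripper's body presses on something with over 40 N, if the wrist force passes 120 N, or if a joint passes its speed limit or range.

## Working session

There is one attempt and no reset: what is moved stays moved. The work goes in short steps, Python scripts to look and compute and a tool call to move; the robot and the scene stay as the last step left them, time stands still between calls to the robot, and variables do not carry over. Pictures are saved under pics/ and viewed, at most 10 in all, crops included, and the job is handed in when it is done.

Besides the shell and the picture viewer there is one more tool, called after "Call:" by a JSON object that holds its "api" and its "payload", one argument or row to a line. drive_tool: Moves the arm, as the interface text tells. Its arguments: {"type":"object","properties":{"steps":{"type":"array"},"newtons":{"type":"number"}},"required":["steps"]}

```bash
mkdir -p pics; python3 - <<'E'
from workcell import bot
import cv2,numpy as np
s=bot.read_state();print({k:np.round(v,3).tolist() for k,v in s.items()})
a=bot.grab_frame("scene");b=bot.grab_frame("top")
cv2.imwrite("pics/s.png",a["img"]);cv2.imwrite("pics/t.png",b["img"])
for f in(a,b):print(f["mtx"].round(1).tolist(),f["view"].round(4).tolist())
E
```

```text
{'time_s': 0.0, 'joint_positions': [68.524, 26.837, -0.665, 91.883, 0.343, 61.388, -3.225], 'qd': [-0.112, 0.024, -0.06, -0.133, 0.036, -0.07, 0.061], 'effort': [-0.0, -53.239, 0.021, -25.131, 0.011, 0.008, 0.0], 'ee_pos': [211.504, -614.008, 230.316], 'tcp_rot': [[0.945, 0.326, -0.001], [0.326, -0.945, 0.002], [-0.0, -0.002, -1.0]], 'force': [-0.453, 0.071, 0.289], 'wrist_torque': [-0.009, 0.006, -0.004], 'grasp_force': 0.0, 'opening': 1.001}
[[467.0, 0.0, 323.3], [0.0, 467.0, 200.3], [0.0, 0.0, 1.0]] [[0.1939, 0.981, 0.0107, -23.4946], [0.8751, -0.168, -0.4538, -452.5614], [-0.4434, 0.0974, -0.891, 1478.2856], [0.0, 0.0, 0.0, 1.0]]
[[390.2, 0.0, 322.8], [0.0, 390.2, 199.0], [0.0, 0.0, 1.0]] [[0.0153, -0.9998, 0.0093, -80.505], [-0.9811, -0.0168, -0.193, 579.8755], [0.1931, -0.0062, -0.9812, 984.6649], [0.0, 0.0, 0.0, 1.0]]
```

View pics/t.png

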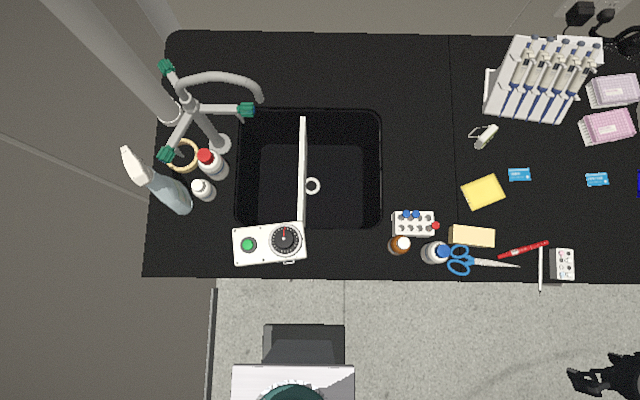

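View pics/s.png

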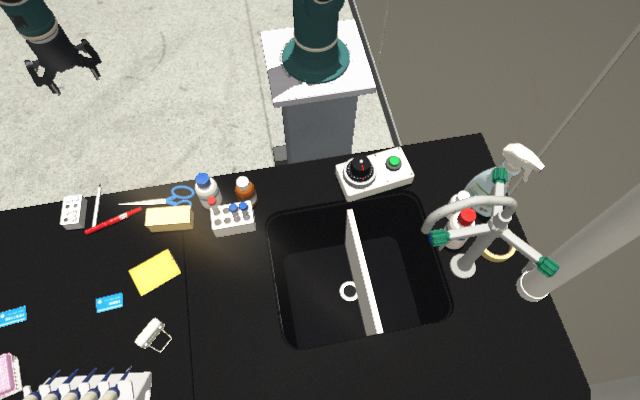

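The top view shows the mill with its green button at about (248,245) and its dial at (284,238). The bottles are well clear of it. The scene view shows the same button at (394,162) and the dial at (361,168).

```bash
cat > h.py <<'E'
from workcell import bot
import cv2,numpy as np
def ray(f,uv,z):
    R=f["view"][:3,:3];t=f["view"][:3,3];c=-R.T@t
    d=R.T@np.linalg.inv(f["mtx"])@np.array([uv[0],uv[1],1.])
    return c+d*(z-c[2])/d[2]
def green(img,near=None):
    h=cv2.cvtColor(img,cv2.COLOR_BGR2HSV)
    m=cv2.inRange(h,(50,130,80),(75,255,255))
    n,l,st,c=cv2.connectedComponentsWithStats(m)
    return [(st[i,4],c[i].round(1)) for i in range(1,n) if st[i,4]>25]
E
python3 - <<'E'
from h import *
a=cv2.imread("pics/t.png")
f=bot.grab_frame("top");s=bot.grab_frame("scene")
for g,w in((f,(248,245)),(s,(394,162))):
    L=green(g["img"]);print(L)
    b=min(L,key=lambda q:np.hypot(*(q[1]-w)))[1];print("button",ray(g,b,72).round(1))
print("dial",ray(f,(284.5,238),108).round(1),ray(s,(361,160),111).round(1))
cv2.imwrite("pics/crop.png",cv2.resize(np.hstack([f["img"][205:285,220:320],s["img"][130:210,325:425]]),None,fx=4,fy=4,interpolation=cv2.INTER_CUBIC))
E
```

```text
[(np.int32(47), array([247.2, 243.8]))]
button [457.5 121.2  72. ]
[(np.int32(82), array([393.7, 160.9]))]
button [459.9 120.   72. ]
dial [470.6  22.9 108. ] [464.2  27.8 111. ]
```

View pics/crop.png

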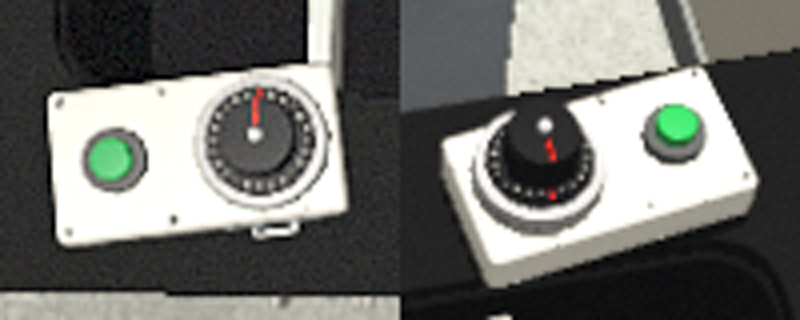

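```bash
python3 - <<'E'
from h import *
f=bot.grab_frame("top");s=bot.grab_frame("scene")
d=(ray(f,(283.4,237.9),116.6)+ray(s,(360.7,160.9),116.6))/2;print(ray(f,(283.4,237.9),116.6),d)
R=np.array(bot.read_state()["tcp_rot"])
print(R.T@(np.array([d[0],d[1],190])-[211.7,-614.6,231.3]))
E
```

```text
[469.97589905  24.79163816 116.6       ] [469.96016436  24.98460373 116.6       ]
[ 452.49739702 -520.56729816   41.57236587]
```

Call:
{"api": "drive_tool", "payload": {
  "steps": [
    [[1,26,-30,0,0],[1,52,-60,0,0],[1,78,-90,0,0],[1,104,-120,0,0],[1,130,-150,0,0],[1,156,-180,0,0],[1,182,-210,0,0],[1,208,-240,0,0]]
  ]
}}

```text
time_s: 0.97
ee_pos: [330.6, -318.1, 231.5]
tcp_rot: [[0.946, 0.325, 0.0], [0.325, -0.946, -0.001], [0.0, 0.001, -1.0]]
force: [0.7, -0.4, 0.6]
opening: 0.999
grasp_force: 0.0
```

Call:
{"api": "drive_tool", "payload": {
  "steps": [
    [[1,26,-30,0,0],[1,52,-60,0,0],[1,78,-90,0,0],[1,104,-120,0,0],[1,130,-150,0,0],[1,156,-180,0,0],[1,182,-210,0,0],[1,208,-240,0,0]]
  ]
}}

```text
time_s: 1.63
ee_pos: [449.1, -23.5, 231.7]
tcp_rot: [[0.946, 0.325, 0.001], [0.325, -0.946, -0.001], [0.001, 0.001, -1.0]]
force: [1.4, -0.4, -0.2]
opening: 1.004
grasp_force: 0.0
```

```bash
cat > st.py <<'E'
from h import *
s=bot.read_state();R=np.array(s["tcp_rot"])
print({k:np.round(v,3).tolist() for k,v in s.items() if k not in("qd","effort")})
for n,p in(("dial",[470,25,84]),("button",[458.7,120.6,72])): print(n,(R.T@(np.array(p)-s["ee_pos"])).round(1))
E
python3 st.py
```

```text
{'time_s': 1.633, 'joint_positions': [22.743, 9.276, -26.146, 117.307, 5.051, 54.406, -77.054], 'ee_pos': [449.084, -23.45, 231.663], 'tcp_rot': [[0.946, 0.325, 0.001], [0.325, -0.946, -0.001], [0.001, 0.001, -1.0]], 'force': [1.393, -0.398, -0.224], 'wrist_torque': [-0.017, 0.003, 0.013], 'grasp_force': 0.0, 'opening': 1.004}
dial [ 35.4 -39.1 147.7]
button [  55.9 -133.2  159.6]
```

Call:
{"api": "drive_tool", "payload": {
  "steps": [
    [[1,18,-20,10,-0.12],[1,35,-39,20,-0.24],[1,35,-39,30,-0.36],[1,35,-39,30,-0.48],[1,35,-39,30,-0.6],[1,35,-39,30,-0.72],[1,35,-39,30,-0.84],[1,35,-39,30,-0.96]]
  ]
}}

```text
time_s: 2.3
ee_pos: [469.1, 23.0, 201.3]
tcp_rot: [[0.27, 0.963, 0.0], [0.963, -0.27, -0.0], [-0.0, 0.0, -1.0]]
force: [0.8, -0.2, 0.5]
opening: 1.001
grasp_force: 0.0
```

Call:
{"api": "drive_tool", "payload": {
  "steps": [
    [[1,0,0,0,-0.12],[1,0,0,0,-0.24],[1,0,0,0,-0.36],[1,0,0,0,-0.48],[1,0,0,0,-0.48],[1,0,0,0,-0.48]]
  ]
}}

```text
time_s: 2.8
ee_pos: [469.1, 22.8, 201.3]
tcp_rot: [[-0.196, 0.981, 0.0], [0.981, 0.196, 0.0], [0.0, 0.0, -1.0]]
force: [1.0, -0.1, 0.4]
opening: 1.001
grasp_force: 0.0
```

```bash
python3 st.py; python3 - <<'E'
from h import *
f=bot.grab_frame("wrist");cv2.imwrite("pics/w.png",f["img"]);s=bot.read_state()
R=f["view"][:3,:3]
for p in([470,25,117],[458.7,120.6,72]):
    q=f["mtx"]@(R@p+f["view"][:3,3]);print(q[:2]/q[2])
L=green(f["img"]);print(L)
for a,c in L: print(ray(f,c,72))
E
```

```text
{'time_s': 2.8, 'joint_positions': [28.906, 16.606, -41.054, 115.945, 13.74, 52.188, -8.168], 'ee_pos': [469.099, 22.844, 201.278], 'tcp_rot': [[-0.196, 0.981, 0.0], [0.981, 0.196, 0.0], [0.0, 0.0, -1.0]], 'force': [0.987, -0.105, 0.351], 'wrist_torque': [0.013, 0.015, 0.089], 'grasp_force': 0.0, 'opening': 1.001}
dial [  1.9   1.3 117.3]
button [ 97.9   9.  129.3]
[322.93895359 203.86643359]
[332.70766811  66.2578831 ]
[]
```

View pics/w.png

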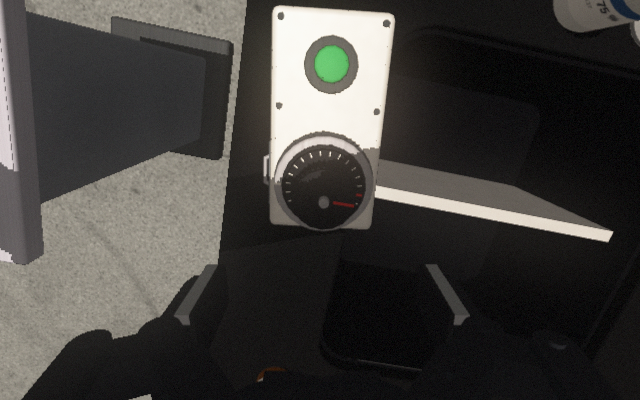

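The wrist view shows the dial spindle at (323,202) and the button at (332,64). Both are within about 2 px of where I predicted, so I'm descending and gripping.

Call:
{"api": "drive_tool", "payload": {
  "steps": [
    [[1,2,1,25,0],[1,2,1,50,0],[1,2,1,75,0],[1,2,1,95,0],[1,2,1,108,0],[1,2,1,116,0],[1,2,1,116,0],[1,2,1,116,0]]
  ]
}}

```text
time_s: 3.52
ee_pos: [469.9, 25.4, 85.5]
tcp_rot: [[-0.199, 0.98, -0.0], [0.98, 0.199, -0.0], [0.0, -0.0, -1.0]]
force: [0.8, 0.7, -0.2]
opening: 0.999
grasp_force: 0.0
```

Call:
{"api": "drive_tool", "payload": {
  "steps": [
    [[0.4,0,0,0,0],[0.4,0,0,0,0],[0.4,0,0,0,0],[0.4,0,0,0,0],[0.4,0,0,0,0],[0.4,0,0,0,0],[0.4,0,0,0,0],[0.4,0,0,0,0]]
  ],
  "newtons": 60
}}

```text
time_s: 4.18
ee_pos: [470.4, 25.1, 86.4]
tcp_rot: [[-0.199, 0.98, 0.002], [0.98, 0.199, -0.001], [-0.001, 0.002, -1.0]]
force: [-1.4, -0.6, 6.5]
opening: 0.536
grasp_force: 60.3
```

```bash
python3 st.py
```

```text
{'time_s': 4.183, 'joint_positions': [21.86, 27.288, -34.696, 120.812, 24.72, 38.769, -17.969], 'ee_pos': [470.354, 25.089, 86.368], 'tcp_rot': [[-0.199, 0.98, 0.002], [0.98, 0.199, -0.001], [-0.001, 0.002, -1.0]], 'force': [-1.392, -0.602, 6.544], 'wrist_torque': [-0.098, 0.326, 0.011], 'grasp_force': 60.332, 'opening': 0.536}
dial [-0.  -0.4  2.4]
button [95.9  7.6 14.3]
```

Call:
{"api": "drive_tool", "payload": {
  "steps": [
    [[0.4,0,0,0,0.1],[0.4,0,0,0,0.2],[0.4,0,0,0,0.3],[0.4,0,0,0,0.4],[0.4,0,0,0,0.5],[0.4,0,0,0,0.6],[0.4,0,0,0,0.7],[0.4,0,0,0,0.79]]
  ]
}}

```text
time_s: 4.85
ee_pos: [469.5, 25.3, 86.3]
tcp_rot: [[0.56, 0.829, 0.0], [0.829, -0.56, -0.001], [-0.001, 0.0, -1.0]]
force: [-3.6, 0.5, 8.4]
opening: 0.543
grasp_force: 60.4
```

```bash
cat > tq.py <<'E'
from h import *
s=bot.read_state();R=np.array(s["tcp_rot"])
print("yaw",np.degrees(np.arctan2(R[1,0],R[0,0])).round(2),"tq",np.round(s["wrist_torque"],3),"F",np.round(s["force"],1),"j7",round(s["joint_positions"][6],1),"e7",round(s["effort"][6],3),"g",s["grasp_force"].__round__(1),np.round(s["ee_pos"],1))
E
python3 tq.py
```

```text
yaw 55.97 tq [0.051 0.803 0.206] F [-3.6  0.5  8.4] j7 -56.2 e7 0.706 g 60.4 [469.5  25.3  86.3]
```

Call:
{"api": "drive_tool", "payload": {
  "steps": [
    [[0.4,0,0,0,0.05],[0.4,0,0,0,0.1],[0.4,0,0,0,0.15],[0.4,0,0,0,0.2],[0.4,0,0,0,0.2],[0.4,0,0,0,0.2]]
  ]
}}

```text
time_s: 5.35
ee_pos: [469.2, 25.5, 86.3]
tcp_rot: [[0.71, 0.704, -0.001], [0.704, -0.71, -0.0], [-0.001, -0.0, -1.0]]
force: [-4.6, 0.9, 10.1]
opening: 0.542
grasp_force: 60.4
```

```bash
python3 tq.py
```

```text
yaw 44.77 tq [ 0.142  0.918 -0.165] F [-4.6  0.9 10.1] j7 -65.7 e7 0.091 g 60.4 [469.2  25.5  86.3]
```

Call:
{"api": "drive_tool", "payload": {
  "steps": [
    [[0.4,0,0,0,0.04],[0.4,0,0,0,0.08],[0.4,0,0,0,0.12],[0.4,0,0,0,0.12],[0.4,0,0,0,0.12]]
  ]
}}

```text
time_s: 5.77
ee_pos: [469.2, 25.5, 86.3]
tcp_rot: [[0.789, 0.615, -0.0], [0.615, -0.789, -0.0], [-0.001, 0.0, -1.0]]
force: [-4.2, 1.3, 9.1]
opening: 0.541
grasp_force: 60.4
```

```bash
python3 tq.py
```

```text
yaw 37.94 tq [0.224 0.981 0.123] F [-4.2  1.3  9.1] j7 -71.5 e7 -0.15 g 60.4 [469.2  25.5  86.3]
```

Call:
{"api": "drive_tool", "payload": {
  "steps": [
    [[0.4,0,0,0,0.03],[0.4,0,0,0,0.06],[0.4,0,0,0,0.09],[0.4,0,0,0,0.09],[0.4,0,0,0,0.09]]
  ]
}}

```text
time_s: 6.18
ee_pos: [469.1, 25.6, 86.3]
tcp_rot: [[0.841, 0.541, -0.001], [0.541, -0.841, -0.0], [-0.001, -0.0, -1.0]]
force: [-5.5, 0.3, 10.0]
opening: 0.541
grasp_force: 60.5
```

```bash
python3 tq.py
```

```text
yaw 32.74 tq [ 0.32   0.994 -0.051] F [-5.5  0.3 10. ] j7 -75.9 e7 0.08 g 60.5 [469.1  25.6  86.3]
```

Call:
{"api": "drive_tool", "payload": {
  "steps": [
    [[0.4,0,0,0,0.04],[0.4,0,0,0,0.08],[0.4,0,0,0,0.12],[0.4,0,0,0,0.16],[0.4,0,0,0,0.16],[0.4,0,0,0,0.16]]
  ]
}}

```text
time_s: 6.68
ee_pos: [469.1, 25.8, 86.3]
tcp_rot: [[0.916, 0.4, -0.001], [0.4, -0.916, -0.0], [-0.001, -0.0, -1.0]]
force: [-3.9, 1.5, 9.5]
opening: 0.543
grasp_force: 60.5
```

```bash
python3 tq.py
```

```text
yaw 23.61 tq [0.313 0.995 0.022] F [-3.9  1.5  9.5] j7 -83.6 e7 -0.078 g 60.5 [469.1  25.8  86.3]
```

Call:
{"api": "drive_tool", "payload": {
  "steps": [
    [[0.4,0,0,0,0.04],[0.4,0,0,0,0.08],[0.4,0,0,0,0.1],[0.4,0,0,0,0.1],[0.4,0,0,0,0.1]]
  ]
}}

```text
time_s: 7.1
ee_pos: [469.0, 25.9, 86.3]
tcp_rot: [[0.952, 0.306, -0.001], [0.306, -0.952, 0.0], [-0.001, -0.001, -1.0]]
force: [-4.2, 2.1, 10.0]
opening: 0.54
grasp_force: 60.5
```

```bash
python3 tq.py
```

```text
yaw 17.84 tq [ 0.43   1.081 -0.134] F [-4.2  2.1 10. ] j7 -88.5 e7 0.136 g 60.5 [469.   25.9  86.3]
```

Call:
{"api": "drive_tool", "payload": {
  "steps": [
    [[0.4,0,0,0,0.04],[0.4,0,0,0,0.08],[0.4,0,0,0,0.12],[0.4,0,0,0,0.16],[0.4,0,0,0,0.16],[0.4,0,0,0,0.16]]
  ]
}}

```text
time_s: 7.6
ee_pos: [469.0, 26.0, 86.3]
tcp_rot: [[0.988, 0.152, -0.001], [0.152, -0.988, 0.0], [-0.001, -0.0, -1.0]]
force: [-5.4, 2.4, 9.8]
opening: 0.54
grasp_force: 60.5
```

```bash
python3 tq.py
```

```text
yaw 8.75 tq [0.493 1.059 0.083] F [-5.4  2.4  9.8] j7 -96.2 e7 -0.157 g 60.5 [469.   26.   86.3]
```

Call:
{"api": "drive_tool", "payload": {
  "steps": [
    [[0.4,0,0,0,0.04],[0.4,0,0,0,0.08],[0.4,0,0,0,0.1],[0.4,0,0,0,0.1],[0.4,0,0,0,0.1]]
  ]
}}

```text
time_s: 8.02
ee_pos: [469.0, 26.2, 86.3]
tcp_rot: [[0.999, 0.052, -0.001], [0.052, -0.999, 0.001], [-0.001, -0.001, -1.0]]
force: [-4.0, 2.7, 9.1]
opening: 0.541
grasp_force: 60.5
```

```bash
python3 tq.py
```

```text
yaw 2.99 tq [ 0.547  1.034 -0.039] F [-4.   2.7  9.1] j7 -101.1 e7 0.004 g 60.5 [469.   26.2  86.3]
```

Call:
{"api": "drive_tool", "payload": {
  "steps": [
    [[0.4,0,0,0,0.04],[0.4,0,0,0,0.08],[0.4,0,0,0,0.12],[0.4,0,0,0,0.16],[0.4,0,0,0,0.16],[0.4,0,0,0,0.16]]
  ]
}}

```text
time_s: 8.52
ee_pos: [469.0, 26.3, 86.3]
tcp_rot: [[0.994, -0.105, -0.001], [-0.105, -0.994, 0.0], [-0.001, -0.0, -1.0]]
force: [-5.1, 2.3, 10.1]
opening: 0.545
grasp_force: 60.5
```

```bash
python3 tq.py
```

```text
yaw -6.05 tq [0.513 1.109 0.482] F [-5.1  2.3 10.1] j7 -108.8 e7 -0.512 g 60.5 [469.   26.3  86.3]
```

Call:
{"api": "drive_tool", "payload": {
  "steps": [
    [[0.4,0,0,0,0.02],[0.4,0,0,0,0.04],[0.4,0,0,0,0.05],[0.4,0,0,0,0.05],[0.4,0,0,0,0.05],[0.4,0,0,0,0.05]]
  ]
}}

```text
time_s: 9.02
ee_pos: [469.0, 26.4, 86.3]
tcp_rot: [[0.988, -0.154, -0.001], [-0.154, -0.988, 0.0], [-0.001, -0.0, -1.0]]
force: [-5.1, 2.3, 9.6]
opening: 0.542
grasp_force: 60.5
```

```bash
python3 tq.py
```

```text
yaw -8.88 tq [0.557 1.063 0.556] F [-5.1  2.3  9.6] j7 -111.2 e7 -0.571 g 60.5 [469.   26.4  86.3]
```

Call:
{"api": "drive_tool", "payload": {
  "steps": [
    [[0.4,0,0,0,-0.09],[0.4,0,0,0,-0.18],[0.4,0,0,0,-0.27],[0.4,0,0,0,-0.36],[0.4,0,0,0,-0.45],[0.4,0,0,0,-0.54],[0.4,0,0,0,-0.63],[0.4,0,0,0,-0.72]]
  ]
}}

```text
time_s: 9.68
ee_pos: [469.1, 25.6, 86.3]
tcp_rot: [[0.844, 0.536, -0.001], [0.536, -0.844, 0.0], [-0.001, -0.0, -1.0]]
force: [-3.2, 0.1, 9.6]
opening: 0.542
grasp_force: 60.4
```

Call:
{"api": "drive_tool", "payload": {
  "steps": [
    [[0.4,0,0,0,-0.1],[0.4,0,0,0,-0.2],[0.4,0,0,0,-0.3],[0.4,0,0,0,-0.4],[0.4,0,0,0,-0.5],[0.4,0,0,0,-0.6],[0.4,0,0,0,-0.67],[0.4,0,0,0,-0.67]]
  ]
}}

```text
time_s: 10.35
ee_pos: [469.7, 25.1, 86.3]
tcp_rot: [[0.33, 0.944, 0.0], [0.944, -0.33, -0.0], [-0.0, 0.0, -1.0]]
force: [-3.2, -0.4, 9.1]
opening: 0.538
grasp_force: 60.4
```

```bash
python3 tq.py
```

```text
yaw 70.73 tq [-0.054  0.742  0.016] F [-3.2 -0.4  9.1] j7 -43.8 e7 0.505 g 60.4 [469.7  25.1  86.3]
```

Call:
{"api": "drive_tool", "payload": {
  "steps": [
    [[0.6,0,0,0,0],[0.8,0,0,0,0],[1,0,0,0,0],[1,0,0,0,0],[1,0,0,0,0],[1,0,0,0,0],[1,0,0,0,0],[1,0,0,0,0]]
  ]
}}

```text
time_s: 11.02
ee_pos: [469.6, 25.2, 85.2]
tcp_rot: [[0.333, 0.943, -0.0], [0.943, -0.333, -0.0], [-0.0, -0.0, -1.0]]
force: [-0.9, -0.6, -0.7]
opening: 0.999
grasp_force: 0.0
```

Call:
{"api": "drive_tool", "payload": {
  "steps": [
    [[1,0,0,-15,0],[1,0,0,-30,0],[1,0,0,-50,0],[1,0,0,-70,0],[1,0,0,-90,0],[1,0,0,-105,0],[1,0,0,-105,0],[1,0,0,-105,0]]
  ]
}}

```text
time_s: 11.68
ee_pos: [470.0, 25.1, 190.8]
tcp_rot: [[0.333, 0.943, 0.002], [0.943, -0.333, -0.0], [0.0, 0.002, -1.0]]
force: [-0.5, 0.4, -0.8]
opening: 0.997
grasp_force: 0.0
```

```bash
python3 tq.py; python3 - <<'E'
from h import *
f=bot.grab_frame("wrist");cv2.imwrite("pics/w2.png",f["img"])
g=cv2.imread("pics/w.png")
E
python3 st.py
```

```text
yaw 70.56 tq [ 0.018 -0.006 -0.028] F [-0.5  0.4 -0.8] j7 -36.6 e7 0.03 g 0.0 [470.   25.1 190.8]
{'time_s': 11.733, 'joint_positions': [20.825, 15.82, -31.97, 116.905, 10.864, 50.104, -36.623], 'ee_pos': [469.398, 24.991, 189.965], 'tcp_rot': [[0.333, 0.943, -0.0], [0.943, -0.333, -0.0], [-0.0, -0.0, -1.0]], 'force': [-0.356, -0.523, -0.459], 'wrist_torque': [-0.01, 0.018, 0.024], 'grasp_force': 0.0, 'opening': 0.999}
dial [  0.2   0.6 106. ]
button [ 86.6 -41.9 117.9]
```

View pics/w2.png

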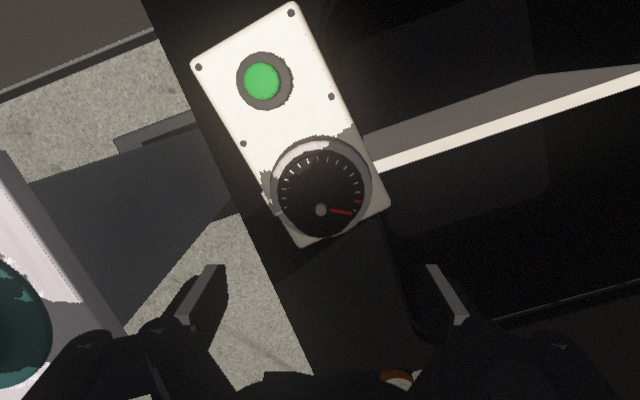

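The pointer's image angle hasn't changed although the tool yaw is 31° further clockwise, so the dial is a net 30° clockwise. That matches 7 clicks in and 5 back. Next is the button, pressed with shut fingers.

Call:
{"api": "drive_tool", "payload": {
  "steps": [
    [[0,22,-10,0,0],[0,44,-21,0,0],[0,66,-32,0,0],[0,87,-42,0,0],[0,87,-42,20,0],[0,87,-42,50,0],[0,87,-42,80,0],[0,87,-42,105,0]]
  ]
}}

```text
time_s: 12.4
ee_pos: [457.4, 120.9, 82.5]
tcp_rot: [[0.332, 0.943, -0.003], [0.943, -0.332, -0.0], [-0.001, -0.003, -1.0]]
force: [-0.2, -0.2, 0.1]
opening: 0.001
grasp_force: 0.0
```

Call:
{"api": "drive_tool", "payload": {
  "steps": [
    [[0,0,0,0,0],[0,0,0,0,0]]
  ]
}}

```text
time_s: 12.57
ee_pos: [457.3, 121.2, 83.7]
tcp_rot: [[0.332, 0.943, -0.005], [0.943, -0.332, -0.0], [-0.002, -0.004, -1.0]]
force: [1.0, -0.2, -0.2]
opening: 0.003
grasp_force: 0.0
```

```bash
python3 st.py
```

```text
{'time_s': 12.567, 'joint_positions': [5.939, 26.649, -29.608, 120.588, 20.966, 38.006, -57.229], 'ee_pos': [457.305, 121.161, 83.715], 'tcp_rot': [[0.332, 0.943, -0.005], [0.943, -0.332, -0.0], [-0.002, -0.004, -1.0]], 'force': [0.985, -0.171, -0.177], 'wrist_torque': [-0.01, 0.004, -0.01], 'grasp_force': 0.0, 'opening': 0.003}
dial [-86.5  43.9  -0.3]
button [-0.   1.6 11.7]
```

Next I press to 66 mm, which is about 18 mm down from here.

Call:
{"api": "drive_tool", "payload": {
  "steps": [
    [[0,0,1,5,0],[0,0,1,10,0],[0,0,1,13,0],[0,0,1,15,0],[0,0,1,17,0],[0,0,1,18,0],[0,0,1,18,0]]
  ]
}}

```text
time_s: 13.15
ee_pos: [460.5, 120.8, 67.7]
tcp_rot: [[0.333, 0.943, 0.001], [0.943, -0.333, -0.0], [0.0, 0.001, -1.0]]
force: [1.0, -0.7, 4.0]
opening: -0.001
grasp_force: 1.9
```

```bash
python3 tq.py
```

```text
yaw 70.56 tq [-0.172 -0.107 -0.006] F [ 1.  -0.7  4. ] j7 -58.6 e7 -0.014 g 1.9 [460.5 120.8  67.7]
```

Call:
{"api": "drive_tool", "payload": {
  "steps": [
    [[0,0,0,1.5,0],[0,0,0,3,0],[0,0,0,3,0],[0,0,0,3,0]]
  ]
}}

```text
time_s: 13.48
ee_pos: [460.7, 120.8, 65.8]
tcp_rot: [[0.333, 0.943, 0.002], [0.943, -0.333, -0.001], [-0.0, 0.002, -1.0]]
force: [-3.8, -2.8, 18.7]
opening: 0.003
grasp_force: 9.6
```

```bash
python3 tq.py
```

```text
yaw 70.57 tq [-0.622  0.743 -0.005] F [-3.8 -2.8 18.7] j7 -58.8 e7 -0.001 g 9.6 [460.7 120.8  65.8]
```

The force of 18.7 N shows the button is against its hard end, so it's fully in. Retracting.

Call:
{"api": "drive_tool", "payload": {
  "steps": [
    [[0,0,0,-8,0],[0,0,0,-20,0],[0,0,0,-45,0],[0,0,0,-75,0],[0,0,0,-105,0],[0,0,0,-120,0],[0,0,0,-120,0],[0,0,0,-120,0]]
  ]
}}

```text
time_s: 14.15
ee_pos: [460.0, 120.8, 184.9]
tcp_rot: [[0.333, 0.943, 0.001], [0.943, -0.333, -0.0], [0.0, 0.001, -1.0]]
force: [0.4, 0.1, -0.4]
opening: 0.002
grasp_force: 0.0
```

```bash
python3 tq.py; python3 - <<'E'
from h import *
f=bot.grab_frame("wrist");cv2.imwrite("pics/w3.png",f["img"])
E
```

```text
yaw 70.56 tq [-0.029 -0.008  0.003] F [ 0.4  0.1 -0.4] j7 -50.0 e7 0.036 g 0.0 [460.  120.8 184.9]
```

View pics/w3.png

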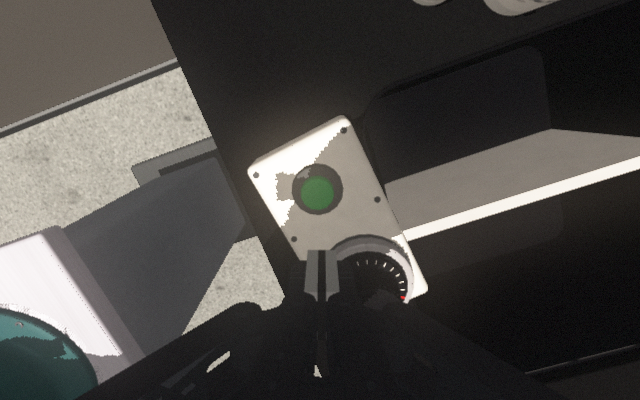

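The button at (317,192) is back up, the gripper is clear of everything, and the dial's red mark at (403,298) hasn't moved.

```bash
python3 -c "
from workcell import bot
print(bot.finish_job())"
```

```text
the job is handed in; nothing more can be done
None
```

I turned the dial to its stop (about 0.56 N m, felt at 7 clicks), set it back five clicks and released it, then pressed the start button fully in and let it come back up; the job is handed in, but no verdict was returned.

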